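# Raise the beaker to the rinse spout and set the valve half open

## Task

Get the rinse point ready for a slow fill: stack the loose carton squarely and gently on the identical carton standing under the spout, then stand the empty beaker upright on top of it, centred under the spout. After that turn the black bar handle on the sloping valve head to half open (45 degrees from shut, in line with the middle marks), let go, and leave the wash bottle and the jar where they are.

Things in the scene. Friction and masses are not known exactly. Their poses are not given: they have to be found in the camera images.
- carton: loose closed cardboard carton with white tape along the top, 110 mm long (its x) x 64 mm wide (its y) x 50 mm high, about 0.3 kg, starts flat on the bench to one side; origin at the centre of its underside, z up. Same look seen from either end.
- carton_low: identical carton 110 (x) x 64 (y) x 50 mm, about 0.6 kg, loose but already standing on the station's 12 mm thick steel tray, under the spout; origin at the centre of its underside, its top 50 mm above that. Its long side runs crosswise to the robot, roughly along the station's y.
- beaker: empty straight-walled white plastic beaker, 60 mm outer diameter, 75 mm high, wall 4 mm, 90 g, starts upright on the bench on the other side; origin at the centre of its underside, z up.
- station: fixed rinse station on a steel tray 170 (x) x 330 (y) x 12 mm thick; origin at the centre of the tray's underside, x away from the robot. At y = -95 mm a white pedestal 60 x 60 mm carries a sloping square valve head (side 124, thickness 30, centre at x = 35, z = 150 mm), its face looking up and towards the robot, its normal 30 degrees from vertical.
- spout (a point): centre of the downward spout's mouth (18 mm diameter), 280 mm above the bench, over the lower carton. Its 14 mm pipe rises behind the head (station x = 105 mm) and crosses over at z = 340 mm. No room for an upright gripper over the column: come in from the free side (+y), tool tilted about 30 degrees. A beaker on two cartons on the tray ends 93 mm below it.
- valve_grip (a point): grip point in the black bar handle, on the spindle axis, 36 mm out from the head's face, 10 mm below the bar's outer face. z: spindle axis pointing out of the head (30 degrees from vertical, towards the robot); x along the bar, y across it, turning with it. Bar 84 mm long, 14 wide, 26 deep (20 to 46 mm out from the face), spindle 16 mm diameter.
- valve (a joint): angle of the bar handle in rad, stops at 0 and 1.571: 0 = shut, bar pointing up and down the slope; it grows anticlockwise as one looks at the head's face; 0.785 = half open, bar in line with the diagonal marks; 1.571 = full open, bar level. Stiff: stays where it is left (about 0.15 N m).
- wash_bottle: bystander: white wash bottle, 64 mm diameter, 170 mm high; origin at the centre of its underside.
- jar: bystander: amber jar with white cap, 68 mm diameter, 90 mm high; origin at the centre of its underside.
There are look-alikes about, which are no part of the job. Leave any blue or yellow look-alike of the beaker alone.

How it is judged:
By the outcome, as a careful person would: the job done as asked, in the order asked, and still so for the second after the job is handed in, with the robot touching nothing.
It also fails if it takes over 72 s, if anything falls off the work surface, if the arm or the gripper's body presses on something with over 40 N, if the wrist force passes 120 N, or if a joint passes its speed limit or range.

## Robot

A 7-joint arm with a two-finger parallel gripper is mounted at the origin on the work surface. World frame = base frame: x ahead of the robot, y to its left, z up, the work surface at z = 0. Lengths are in mm, angles in rad, forces in N, time in s.
With the tool pointing down it reaches from about 400 to 900 mm from the base axis. Payload 5.6 kg.
Tool frame: the origin (TCP) lies at the very end of the fingers, on their centre line; the grasp point (between the pads) lies 19 mm behind it; z points along the fingers, y is the line along which they close (so a half turn about z gives the same grasp; the last joint's range is limited). The gripper opens to 92 mm and grips with 3 to 60 N. Pads are 20 mm wide; open, the fingers measure 128 mm over their backs; the gripper's body (75 mm by 189 mm) begins 69 mm behind the grasp point.
Start: joints at [1.211, 0.468, -0.012, 1.603, 0.006, 1.071, -0.056], TCP at [202.451, -617.675, 214.592] pointing down, gripper open.
Joint ranges: [-2.53, 2.53], [-0.31, 2.02], [-1.57, 1.55], [0.28, 2.44], [-1.29, 4.43], [0.15, 1.84], [-2.92, 2.92]. Speed limits (rad/s): [2.57, 2.57, 3.14, 3.14, 3.14, 3.14, 3.14].

## Interface

Orientations are given as a unit quaternion [x, y, z, w].
In Python, from rig import ctrl gives the robot as it stands.
- The arm moves only by the shell command python3 -m jog 'ROWS' [FORCE]. ROWS is text: rows parted by semicolons, each of 7 numbers parted by spaces: the shift along the world's x, y, z scaled (see below), then the turn, a rotation vector about the world's x, y, z scaled (see below), then the opening, from 0 (shut) to 1 (fully open). A call has 1 to 12 rows; each row is the pose to reach, as a shift and turn from the pose commanded when the call began; what a row does not reach only later rows make up. The controller multiplies each number of a shift by 80 mm and each number of a turn by 45 degrees. A row lasts 1/10 s, in which the tool goes at most 50 mm and 8.59 degrees, less where a joint would pass 70% of its speed; a pose out of reach is approached as far as the arm can. A call with a number of a shift or a turn outside -1 to 1 is refused whole. A call with a gripper value outside its range is refused whole. The fingers move at their own pace and stop on an object; FORCE is the grip in N (left out, the last holds). Time passes only in rows, so rows that repeat a pose let the fingers close. It gives the time, the measured TCP pose, the force, the opening and the grip force at its end, in the units of the state.
- ctrl.read_state(): the state, without advancing time (a new reading comes with each control period).
- ctrl.get_image(name): name is "scene" or "top" or "wrist"; returns a dict with "color" (480x640x3 uint8, red, green, blue), "vfov" (degrees; the focal length in pixels is half the picture's height over the tangent of half this angle, whatever the lens; pixels are square), "cx", "cy" (the principal point, pixels), "origin" and "rotation" of the camera in the world; the wrist camera has in their place "hand_eye" (4x4, takes a point from camera to tool coordinates, whose origin is the TCP and whose axes are the flange's). Camera axes: x right, y down, z forward; pixel columns grow to the right and rows downward; lengths in mm; the calibration is good to about 2 mm. A picture is of the moment at which its call begins: read the wrist's pose just before it. There is no depth.
- ctrl.sign_off(): hands the job in; it is judged then, once.
The state is a dict: "t": time; "qpos": joint angles; "qd": joint speeds; "joint_efforts": joint torques, N m; "ee_pos": TCP position; "tcp_rot": TCP orientation; "wrist_force": force on the tool from outside, world axes, zero at the start; "moment": the same for the moment, N m; "finger_gap": finger opening in mm; "finger_force": force on a finger pad.
Only numpy, scipy, OpenCV 4.12 (cv2) and the standard library are available. Lean on these libraries where they do the work, as an engineer would, in place of code of your own. Each camera call takes 0.05 s, during which the arm holds its last target. There are 200 camera calls.

## Working session

There is one attempt and no reset: what is moved stays moved. The work goes in short steps, Python scripts to look and compute and a shell command to move; the robot and the scene stay as the last step left them, time stands still between calls to the robot, and variables do not carry over. Pictures are saved under pics/ and viewed, at most 10 in all, crops included, and the job is handed in when it is done.

```bash
ls; mkdir -p pics; python3 - <<'E'
from rig import ctrl
import cv2,numpy as np
s=ctrl.read_state();print({k:np.round(v,3).tolist() for k,v in s.items()})
for n in("scene","top","wrist"):
    d=ctrl.get_image(n);cv2.imwrite(f"pics/{n}0.png",d["color"][:,:,::-1])
    print(n,{k:np.round(v,4).tolist() for k,v in d.items() if k!="color"})
E
```

```text
pics
{'t': 0.0, 'qpos': [1.211, 0.468, -0.012, 1.604, 0.006, 1.071, -0.056], 'qd': [0.001, -0.0, -0.002, 0.002, 0.002, -0.001, 0.001], 'joint_efforts': [-0.0, -52.057, -0.012, -24.375, -0.057, 0.017, 0.0], 'ee_pos': [202.245, -617.109, 213.659], 'tcp_rot': [0.987, 0.158, -0.0, -0.001], 'wrist_force': [-0.523, -0.198, -0.858], 'moment': [-0.003, -0.048, 0.035], 'finger_force': 0.0, 'finger_gap': 91.763}
scene {'vfov': 44.1514, 'cx': 320.4314, 'cy': 230.1613, 'origin': [1006.249, 915.1577, 1036.0085], 'rotation': [0.2079, 0.8838, -0.4054, -0.1069]}
top {'vfov': 55.4013, 'cx': 318.1913, 'cy': 237.0605, 'origin': [430.9228, -7.8729, 1173.2949], 'rotation': [0.7169, -0.696, 0.0286, -0.0276]}
wrist {'vfov': 69.1844, 'cx': 322.5669, 'cy': 244.0042, 'hand_eye': [[0.0015, -0.9563, -0.2922, 83.9165], [1.0, 0.0015, 0.0001, -0.4831], [0.0003, -0.2922, 0.9564, -169.743], [0.0, 0.0, 0.0, 1.0]]}
```

View pics/scene0.png

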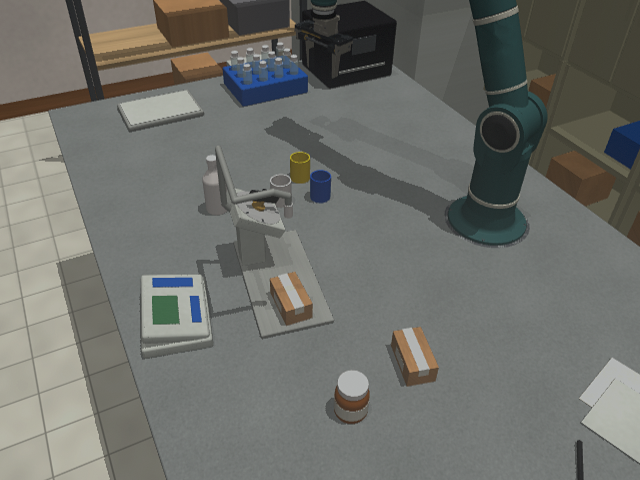

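View pics/top0.png

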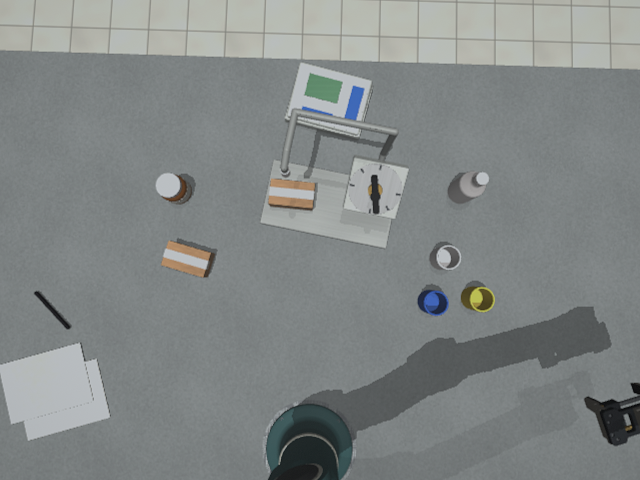

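The scene image shows the loose carton at (415,355) and the jar at (352,397). The low carton is on the tray at (291,298), the white beaker at (280,188), and the yellow and blue look-alikes at (300,167) and (320,186). In the top view these are the loose carton (187,259), low carton (292,194), valve bar (375,194), spout (285,170) and white beaker (448,257). I'll enlarge both.

```bash
cat > h.py <<'E'
import numpy as np,cv2
from scipy.spatial.transform import Rotation as R
C={"scene":dict(vfov=44.1514,cx=320.4314,cy=230.1613,o=[1006.249,915.1577,1036.0085],q=[0.2079,0.8838,-0.4054,-0.1069]),
"top":dict(vfov=55.4013,cx=318.1913,cy=237.0605,o=[430.9228,-7.8729,1173.2949],q=[0.7169,-0.696,0.0286,-0.0276])}
def ray(n,u,v):
    c=C[n];f=240/np.tan(np.radians(c["vfov"]/2));q=np.array(c["q"])
    d=R.from_quat(q).as_matrix()@np.array([(u-c["cx"])/f,(v-c["cy"])/f,1]);return np.array(c["o"],float),d/np.linalg.norm(d)
def proj(n,p):
    c=C[n];f=240/np.tan(np.radians(c["vfov"]/2));k=R.from_quat(c["q"]).as_matrix().T@(np.array(p)-c["o"])
    return np.array([c["cx"]+f*k[0]/k[2],c["cy"]+f*k[1]/k[2]])
def atz(n,u,v,z):
    o,d=ray(n,u,v);return o+d*(z-o[2])/d[2]
def tri(obs):  # [(cam,u,v),...] -> point, miss
    A=np.zeros((3,3));b=np.zeros(3);rs=[ray(*x) for x in obs]
    for o,d in rs: P=np.eye(3)-np.outer(d,d);A+=P;b+=P@o
    p=np.linalg.solve(A,b);return p.round(1),[round(float(np.linalg.norm((np.eye(3)-np.outer(d,d))@(p-o))),1) for o,d in rs]
E
python3 - <<'E'
import cv2
a=cv2.imread("pics/top0.png")[150:280,150:470];cv2.imwrite("pics/tc.png",cv2.resize(a,None,fx=2.5,fy=2.5,interpolation=2))
a=cv2.imread("pics/scene0.png")[140:390,200:450];cv2.imwrite("pics/sc.png",cv2.resize(a,None,fx=2.4,fy=2.4,interpolation=2))
E
```

```text
(no output)
```

View pics/tc.png

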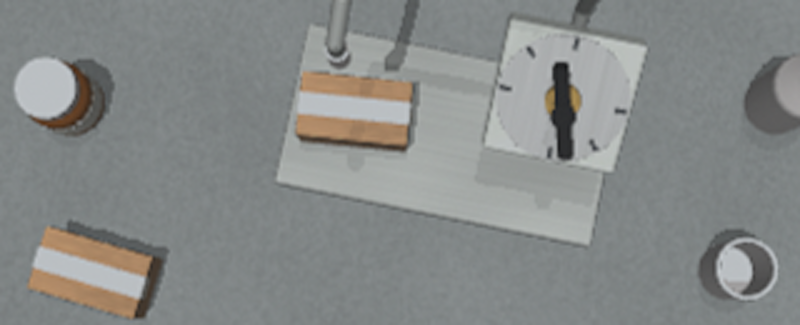

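View pics/sc.png

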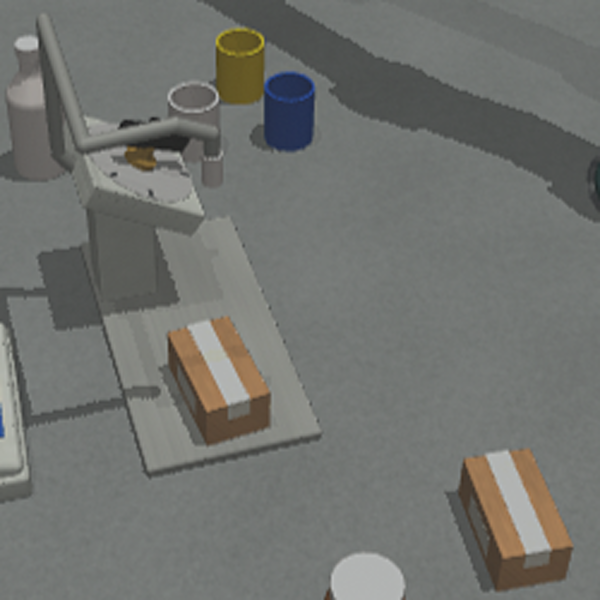

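```bash
cat > m.py <<'E'
from h import *
from scipy.optimize import least_squares
T=lambda U,V:("top",150+(U+.5)/2.5-.5,150+(V+.5)/2.5-.5)
S=lambda U,V:("scene",200+(U+.5)/2.4-.5,140+(V+.5)/2.4-.5)
if __name__=="__main__":
  def box(name,t,s):
    P=[]
    for a,b in zip(t,s):
        p,m=tri([T(*a),S(*b)]);P.append(p);print(name,p,m)
    P=np.array(P)
    # order A(+x,-y) B(-x,-y) C(-x,+y) D(+x,+y)
    obs=[T(*a) for a in t]+[S(*b) for b in s]
    def f(v):
        y=v[3];c=np.cos(y);sn=np.sin(y);r=[]
        K=[v[:3]+np.array([c*a-sn*b,sn*a+c*b,0]) for a,b in[(32,-55),(-32,-55),(-32,55),(32,55)]]
        for i,o in enumerate(obs): r+=list(proj(o[0],K[i%4])-o[1:])
        return r
    q=least_squares(f,[*P.mean(0),0]);print(name,"fit top centre",q.x[:3].round(1),"yaw deg (short axis vs x)",np.degrees(q.x[3]).round(2),"rms px",np.sqrt(np.mean(q.fun**2)).round(2))
  box("low",[(413,80),(407,143),(297,135),(300,73)],[(168,332),(228,318),(270,397),(208,413)])
  box("loose",[(153,258),(137,317),(30,288),(48,228)],[(462,463),(530,450),(571,545),(497,558)])
  print("beaker rim",tri([T(746,268),S(194,98)]),"spout",tri([T(339,58),S(212,178)]))
  for a,b,n in[((277,183),(320,433),"-x+y"),((308,25),(150,472),"+x+y"),((588,244),(232,217),"-x-y")]: print("tray",n,tri([T(*a),S(*b)]))
  ob=[T(277,183),T(308,25),T(588,244),S(320,433),S(150,472),S(232,217),T(513,16),T(646,46),T(613,171),T(485,145)]
  k=np.array([[-85,165,12],[85,165,12],[-85,-165,12]]);c3,s3=np.cos(np.pi/6),.5
  n=np.array([-s3,0,c3]);u=np.array([c3,0,s3]);h0=np.array([35,-95,150])+15*n
  print("check face", )
  for fo in(0,15):
    h0=np.array([35,-95,150])+fo*n
    Hd=np.array([h0+62*(a*u+b*np.array([0,1,0])) for a,b in[(1,1),(1,-1),(-1,-1),(-1,1)]])
    K=np.vstack([k,k,Hd])
    W=lambda v,p:R.from_euler('z',v[2]).apply(p)+[v[0],v[1],0]
    q=least_squares(lambda v:np.concatenate([proj(o[0],x)-o[1:] for o,x in zip(ob,W(v,K))]),[530,0,-.2]);v=q.x
    print("station",fo,v[:2].round(1),np.degrees(v[2]).round(2),"rms",np.sqrt(np.mean(q.fun**2)).round(2))
    fc=h0
    g=lambda a:np.array([fc+46*n+e*42*(np.cos(a)*u+np.sin(a)*np.array([0,1,0])) for e in(1,-1)])
    obs=[T(561,65),T(566,157)]
    r=least_squares(lambda a:np.concatenate([proj(o[0],x)-o[1:] for o,x in zip(obs,W(v,g(a[0])))]),[.2]);print("valve",r.x,r.fun.round(1))
    print("grip",W(v,fc+36*n).round(1),"axis",R.from_euler('z',v[2]).apply(n).round(3))
E
python3 m.py
```

```text
low [654.1   5.1  61.5] [2.2, 2.2]
low [592.1   9.1  57.2] [2.1, 2.1]
low [598.6 117.5  53. ] [0.8, 0.8]
low [660.1 115.8  59.3] [0.1, 0.1]
low fit top centre [626.2  61.8  57.6] yaw deg (short axis vs x) -3.42 rms px 0.74
loose [473.7 256.1  42.2] [0.2, 0.2]
loose [413.  270.2  43.6] [2.8, 2.8]
loose [440.3 375.   45.6] [0.5, 0.5]
loose [502.  359.3  45.3] [2.0, 2.0]
loose fit top centre [457.2 315.1  44.1] yaw deg (short axis vs x) -14.72 rms px 0.76
beaker rim (array([ 479.1, -321.9,   72.2]), [1.0, 1.0]) spout (array([627.1,  60.7, 282.7]), [0.1, 0.1])
tray -x+y (array([555.9, 141.1,   5.3]), [0.2, 0.2])
tray +x+y (array([720.4, 115.6,   8.1]), [1.0, 1.0])
tray -x-y (array([ 500.4, -177.6,   10.1]), [2.4, 2.4])
check face
station 0 [610.1 -33.1] -9.95 rms 1.02
valve [0.28039844] [-0.2  0.4 -0.2  0. ]
grip [ 610.5 -129.6  181.2] axis [-0.492  0.086  0.866]
station 15 [612.3 -32.8] -9.49 rms 1.12
valve [0.27335199] [-0.1  1.1 -0.1  1.3]
grip [ 606.  -128.1  194.2] axis [-0.493  0.082  0.866]
```

Heights check out to about 5 mm: low top 62, loose top 50, rim 75, spout 280. The bar starts at about 0.28 rad. I'll move off over the beaker and look from the wrist on the way.

```bash
A='.75 .9 .15 0 0 0 1;.75 .9 .15 0 0 0 1;.75 .9 .15 0 0 0 1'; 
python3 -m jog '.75 .9 .15 0 0 0 1;.75 .9 .15 0 0 0 1;.75 .9 .15 0 0 0 1'
python3 -m jog '.75 .9 .15 0 0 0 1;.75 .9 .15 0 0 0 1;.75 .9 .15 0 0 0 1'
python3 -m jog '.75 .9 .15 0 0 0 1;.75 .9 .15 0 0 0 1;.75 .9 .15 0 0 0 1'
python3 -m jog '.75 .9 .15 0 0 0 1;.75 .9 .15 0 0 0 1;.75 .9 .15 0 0 0 1;.75 .9 .15 0 0 0 1;.75 .9 .15 0 0 0 1'
cat > w.py <<'E'
import sys,json,numpy as np,cv2
from rig import ctrl
s=ctrl.read_state();d=ctrl.get_image("wrist");n=sys.argv[1]
cv2.imwrite(f"pics/{n}.png",d["color"][:,:,::-1])
json.dump({k:np.array(s[k]).tolist() for k in s},open(f"pics/{n}.json","w"))
np.save("pics/he.npy",d["hand_eye"])
print(s["t"],s["ee_pos"],s["tcp_rot"],s["wrist_force"],s["finger_gap"])
E
python3 w.py beak1
```

```text
t: 0.45
ee_pos: [268.5, -540.8, 227.3]
tcp_rot: [0.987, 0.162, 0.002, -0.001]
wrist_force: [0.4, -0.1, -0.3]
finger_gap: 91.6
finger_force: 0.0
t: 0.75
ee_pos: [327.9, -468.8, 239.4]
tcp_rot: [0.987, 0.163, 0.002, -0.0]
wrist_force: [-0.1, -0.1, 0.2]
finger_gap: 91.9
finger_force: 0.0
t: 1.05
ee_pos: [387.1, -397.0, 251.4]
tcp_rot: [0.987, 0.162, 0.002, -0.0]
wrist_force: [0.1, 0.6, 0.6]
finger_gap: 91.9
finger_force: 0.0
t: 1.55
ee_pos: [441.0, -331.6, 262.1]
tcp_rot: [0.988, 0.156, -0.001, 0.0]
wrist_force: [0.1, -0.3, -0.5]
finger_gap: 91.9
finger_force: 0.0
1.55 [ 440.96692278 -331.56401422  262.12479059] [ 9.87700244e-01  1.56357764e-01 -6.81256740e-04  1.14117829e-04] [ 0.05750378 -0.25253133 -0.46901953] 91.89498961084068
```

```bash

python3 -m jog '0 1 0 0 0 .64 1;0 1 0 0 0 .64 1;0 1 0 0 0 .64 1;0 1 0 0 0 .64 1' | grep ee_pos
python3 -m jog '0 1 0 0 0 .63 1;0 1 0 0 0 .63 1;0 1 0 0 0 .63 1;0 1 0 0 0 .63 1' | grep ee_pos
python3 -m jog '0 1 0 0 0 0 1;0 1 0 0 0 0 1' | grep ee_pos
python3 -m jog '0 1 0 0 0 0 1;0 1 0 0 0 0 1' | grep ee_pos
python3 -m jog '0 1 0 0 0 0 1;0 1 0 0 0 0 1' | grep ee_pos
python3 -m jog '0 1 0 0 0 0 1;0 1 0 0 0 0 1' | grep ee_pos
python3 -m jog '0 1 0 0 0 0 1;0 1 0 0 0 0 1;0 1 0 0 0 0 1;0 1 0 0 0 0 1;0 1 0 0 0 0 1' | tail -6
python3 w.py cart1
python3 -m jog '.2 .7 0 0 0 0 1;.2 .7 0 0 0 0 1;.2 .7 0 0 0 0 1;.2 .7 0 0 0 0 1;.2 .7 0 0 0 0 1' | tail -6
python3 w.py cart2
python3 -c "
import cv2,numpy as np
a=[cv2.imread(f'pics/{n}.png') for n in('beak1','cart2')]
cv2.imwrite('pics/w1.png',cv2.resize(np.hstack(a),(800,300),interpolation=cv2.INTER_AREA))"
```

```text
ee_pos: [441.7, -250.3, 262.6]
ee_pos: [441.9, -170.3, 262.6]
ee_pos: [441.9, -89.2, 262.4]
ee_pos: [442.1, -8.3, 262.7]
ee_pos: [442.3, 71.9, 262.8]
ee_pos: [442.5, 151.9, 262.8]
t: 3.7
ee_pos: [443.1, 228.0, 262.2]
tcp_rot: [0.793, 0.609, -0.001, 0.0]
wrist_force: [-0.4, 0.7, -1.0]
finger_gap: 92.4
finger_force: 0.0
3.7 [443.08587366 228.02149811 262.24154304] [ 7.92798641e-01  6.09483261e-01 -5.57951315e-04  3.96824111e-04] [-0.43715269  0.66759057 -1.01076895] 92.35290481896665
t: 4.25
ee_pos: [458.6, 284.6, 262.5]
tcp_rot: [0.792, 0.61, -0.0, 0.001]
wrist_force: [1.5, -1.2, 0.7]
finger_gap: 92.0
finger_force: 0.0
4.25 [458.62344995 284.58908984 262.52466337] [ 7.92359681e-01  6.10053838e-01 -3.38704506e-04  5.80274486e-04] [ 1.54722058 -1.19364093  0.73377673] 91.99861692523417
```

View pics/w1.png

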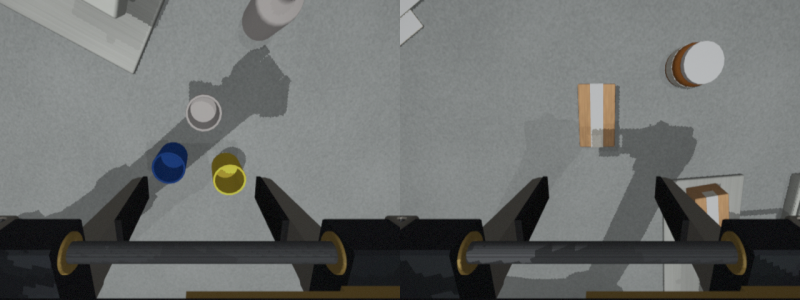

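In the left panel (beak1), the white beaker's rim is centred near (326,181) at full scale, with the blue one at (272,259) and the yellow at (366,286). In the right panel (cart2), the loose carton spans (287–346, 134–235). I'll fit the boxes by silhouette across the views.

```bash
cat > fit.py <<'E'
from h import *
import json
from scipy.optimize import least_squares
HE=np.load("pics/he.npy")
def addw(n):
    s=json.load(open(f"pics/{n}.json"));M=np.eye(4);M[:3,:3]=R.from_quat(s["tcp_rot"]).as_matrix();M[:3,3]=s["ee_pos"];M=M@HE
    C[n]=dict(vfov=69.1844,cx=322.5669,cy=244.0042,o=M[:3,3],q=R.from_matrix(M[:3,:3]).as_quat())
def hull(f,seed,box):
    im=cv2.imread(f"pics/{f}.png");b,g,r=[im[:,:,i].astype(int) for i in range(3)]
    m=((r-b>25)).astype(np.uint8);x0,y0,x1,y1=box;k=np.zeros_like(m);k[y0:y1,x0:x1]=m[y0:y1,x0:x1]
    p=np.argwhere(cv2.morphologyEx(k,cv2.MORPH_OPEN,np.ones((2,2))))[:,::-1].astype(np.float32)
    return cv2.convexHull(p)[:,0]
ang=np.linspace(0,2*np.pi,48,endpoint=False);D=np.c_[np.cos(ang),np.sin(ang)]
def fitbox(views,p0,zfix=None,L=(32,55,50)):
    ob=[(c,(D@h.T).max(1)+.5*0) for c,h in views]
    def f(v):
        z=v[3] if zfix is None else zfix
        c,s=np.cos(v[2]),np.sin(v[2])
        K=[[v[0]+c*a-s*b,v[1]+s*a+c*b,z+e] for a in(-L[0],L[0]) for b in(-L[1],L[1]) for e in(0,L[2])]
        return np.concatenate([(D@np.array([proj(n,k) for k in K]).T).max(1)-o for n,o in ob])
    q=least_squares(f,p0,loss="soft_l1");v=q.x
    return v[:2].round(1),np.degrees(v[2]).round(2),(v[3].round(1) if zfix is None else zfix),"rms",np.sqrt(np.mean(f(v)**2)).round(2)
E
python3 - <<'E'
from fit import *
for n in("beak1","cart1","cart2"):addw(n)
h={"cart1":hull("cart1",0,(200,20,440,270)),"cart2":hull("cart2",0,(250,110,390,260)),"top":hull("top0",0,(150,230,225,285)),"scene":hull("scene0",0,(380,315,450,395))}
for n in h: print(n,h[n].min(0),h[n].max(0))
for S in(("cart1","cart2"),("top","scene"),("top",),("scene",),("cart2",),tuple(h)):
    print("loose",S,fitbox([(n,h[n]) for n in S],[457,315,-.25,0]), fitbox([(n,h[n]) for n in S],[457,315,-.25],0))
l={"top":hull("top0",0,(260,175,325,215)),"scene":hull("scene0",0,(262,265,320,330))}
for S in(("top","scene"),("top",),("scene",)):
    print("low",S,fitbox([(n,l[n]) for n in S],[626,62,-.05,12]),fitbox([(n,l[n]) for n in S],[626,62,-.05],12))
print("beaker",tri([("beak1",326.4,180.8),("top",150+746.5/2.5-.5,150+268.5/2.5-.5)]),atz("beak1",326.4,180.8,75),atz("top",150+746.5/2.5-.5,150+268.5/2.5-.5,75))
E
```

```text
cart1 [284.  74.] [346. 184.]
cart2 [285. 135.] [345. 235.]
top [162. 242.] [211. 277.]
scene [394. 328.] [439. 386.]
loose ('cart1', 'cart2') (array([459.6, 316.7]), np.float64(-14.52), np.float64(-8.9), 'rms', np.float64(0.48)) (array([459.8, 316.6]), np.float64(-14.67), 0, 'rms', np.float64(1.38))
loose ('top', 'scene') (array([454., 317.]), np.float64(-15.22), np.float64(-5.4), 'rms', np.float64(2.01)) (array([455.5, 318.8]), np.float64(-15.46), 0, 'rms', np.float64(1.96))
loose ('top',) (array([458.5, 350.5]), np.float64(-14.63), np.float64(-110.9), 'rms', np.float64(0.47)) (array([456.2, 317.4]), np.float64(-14.23), 0, 'rms', np.float64(2.19))
loose ('scene',) (array([428.7, 290.8]), np.float64(-14.58), np.float64(-49.6), 'rms', np.float64(0.92)) (array([454.6, 318.9]), np.float64(-16.41), 0, 'rms', np.float64(1.64))
loose ('cart2',) (array([459.4, 316.1]), np.float64(-14.56), np.float64(-10.0), 'rms', np.float64(0.33)) (array([459.8, 316.9]), np.float64(-14.7), 0, 'rms', np.float64(1.35))
loose ('cart1', 'cart2', 'top', 'scene') (array([459.1, 316.9]), np.float64(-14.54), np.float64(-6.2), 'rms', np.float64(1.89)) (array([458.9, 317.2]), np.float64(-14.66), 0, 'rms', np.float64(1.97))
low ('top', 'scene') (array([623.8,  59.5]), np.float64(-4.64), np.float64(5.3), 'rms', np.float64(1.48)) (array([624.6,  61.5]), np.float64(-4.78), 12, 'rms', np.float64(1.61))
low ('top',) (array([638.7,  64.1]), np.float64(-3.13), np.float64(-62.3), 'rms', np.float64(0.63)) (array([625.6,  59.6]), np.float64(-5.25), 12, 'rms', np.float64(1.58))
low ('scene',) (array([604.6,  20.4]), np.float64(-4.3), np.float64(-40.9), 'rms', np.float64(0.24)) (array([624.3,  64.3]), np.float64(-5.53), 12, 'rms', np.float64(1.3))
beaker (array([ 480.7, -323.6,   66.9]), [0.6, 0.6]) [ 482.10905015 -322.93818433   75.        ] [ 479.88706633 -321.67323656   75.        ]
```

```bash

python3 -m jog '.1 .75 -.7 -.645 .169 0 1;.1 .75 -.7 -.645 .169 0 1;.1 .75 -.7 -.645 .169 0 1;.1 .75 -.7 -.645 .169 0 1;.1 .75 -.7 -.645 .169 0 1'| head -3
python3 -m jog '0 0 -1 0 0 0 1;0 0 -1 0 0 0 1;0 0 -1 0 0 0 1'| head -3
python3 -m jog '0 0 -.45 0 0 0 1;0 0 -.45 0 0 0 1;0 0 -.45 0 0 0 1;0 0 -.45 0 0 0 1;0 0 -.45 0 0 0 1'
python3 w.py cart3; python3 - <<'E'
from fit import *
addw("cart3");s=json.load(open("pics/cart3.json"));print(R.from_quat(s["tcp_rot"]).as_matrix().round(3))
h=hull("cart3",0,(150,100,500,330));print(h.min(0),h.max(0));print(fitbox([("cart3",h)],[457,315,-.25],0))
E
```

```text
t: 4.8
ee_pos: [465.4, 347.6, 204.2]
tcp_rot: [0.764, 0.591, -0.207, 0.158]
t: 5.1
ee_pos: [465.8, 342.7, 123.9]
tcp_rot: [0.765, 0.589, -0.208, 0.158]
t: 5.6
ee_pos: [467.2, 347.0, 92.7]
tcp_rot: [0.765, 0.59, -0.203, 0.158]
wrist_force: [0.3, 0.7, -0.6]
finger_gap: 91.9
finger_force: 0.0
5.6 [467.23900374 346.99122228  92.67870744] [ 0.76530482  0.5899018  -0.20335667  0.15802046] [ 0.26405674  0.65658833 -0.60917061] 91.92100740759862
[[ 0.221  0.967 -0.125]
 [ 0.839 -0.254 -0.482]
 [-0.498  0.002 -0.867]]
[267. 166.] [376. 315.]
(array([459.1, 315.3]), np.float64(-14.54), 0, 'rms', np.float64(1.97))
```

```bash

python3 -m jog '-.07 -.25 -.5 0 0 0 1;-.131 -.496 -.984 0 0 0 1;-.131 -.496 -.984 0 0 0 1;-.131 -.496 -.984 0 0 0 1;-.131 -.496 -.984 0 0 0 1;-.131 -.496 -.984 0 0 0 1'
python3 -m jog '0 0 0 0 0 0 .6;0 0 0 0 0 0 .6;0 0 0 0 0 0 .6;0 0 0 0 0 0 .6;0 0 0 0 0 0 .6;0 0 0 0 0 0 .6;0 0 0 0 0 0 .6;0 0 0 0 0 0 .6' 22
```

```text
t: 6.25
ee_pos: [456.9, 308.9, 13.8]
tcp_rot: [0.765, 0.59, -0.203, 0.158]
wrist_force: [0.1, 1.2, -0.1]
finger_gap: 92.2
finger_force: 0.0
t: 7.05
ee_pos: [455.9, 306.8, 12.0]
tcp_rot: [0.765, 0.59, -0.205, 0.158]
wrist_force: [0.0, 1.1, 3.4]
finger_gap: 63.9
finger_force: 22.0
```

```bash

python3 -m jog '0 0 .3 0 0 0 .6;0 0 1 0 0 0 .6;0 0 1 0 0 0 .6;0 0 1 0 0 0 .6'| tail -3
python3 -m jog '0 0 1 0 0 0 .6;0 0 1 0 0 0 .6;0 0 1 0 0 0 .6'| tail -3
python3 -m jog '.1 -1 .4 0 0 .236 .6;.1 -1 .4 0 0 .236 .6;.1 -1 .4 0 0 .236 .6'| tail -3
python3 -m jog '.1 -.9 0 0 0 0 .6;.1 -.9 0 0 0 0 .6;.1 -.9 0 0 0 0 .6;.1 -.9 0 0 0 0 .6;.1 -.9 0 0 0 0 .6'
python3 w.py low1
python3 -m jog '0 -.8 0 0 0 0 .6;0 -.8 0 0 0 0 .6;0 -.8 0 0 0 0 .6;0 -.8 0 0 0 0 .6;0 -.8 0 0 0 0 .6'
python3 w.py low2
python3 -c "
import cv2,numpy as np
a=[cv2.imread(f'pics/{n}.png') for n in('low1','low2')]
cv2.imwrite('pics/w2.png',cv2.resize(np.hstack(a),(800,300),interpolation=cv2.INTER_AREA))"
```

```text
wrist_force: [-0.0, -0.6, -3.0]
finger_gap: 64.0
finger_force: 22.0
wrist_force: [0.4, 0.6, -3.3]
finger_gap: 63.5
finger_force: 22.0
wrist_force: [0.8, -0.4, -3.5]
finger_gap: 63.6
finger_force: 22.0
t: 8.55
ee_pos: [471.4, 155.9, 202.6]
tcp_rot: [0.706, 0.659, -0.19, 0.176]
wrist_force: [-0.4, -0.6, -2.8]
finger_gap: 63.8
finger_force: 22.0
8.55 [471.41889184 155.86720583 202.59905546] [ 0.7063271   0.65897556 -0.1896935   0.17569751] [-0.41514556 -0.58727883 -2.81833061] 63.75978791358413
t: 9.1
ee_pos: [472.0, 92.4, 203.8]
tcp_rot: [0.706, 0.659, -0.189, 0.176]
wrist_force: [0.3, 0.9, -2.5]
finger_gap: 64.3
finger_force: 22.0
9.1 [472.0033588   92.43172996 203.76152425] [ 0.70631909  0.65912523 -0.18872288  0.17621279] [ 0.31138077  0.93497117 -2.50667441] 64.27732681955185
```

View pics/w2.png

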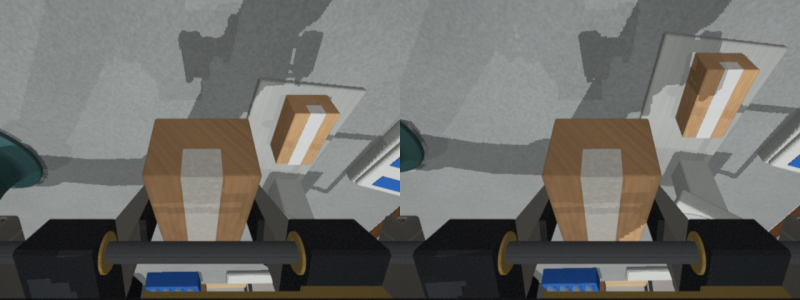

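Both wrist views show the held carton squarely gripped. The low carton is clear of obstruction, at full-scale x 433–547, y 150–265 in low1 and x 436–575, y 83–220 in low2. Next I'll fit its pose, and the held carton's pose in the same pictures.

```bash
python3 - <<'E'
from fit import *
for n in("low1","low2"):addw(n)
h={"low1":hull("low1",0,(432,145,560,270)),"low2":hull("low2",0,(425,78,590,225))}
for n in h: print(n,h[n].min(0),h[n].max(0))
for S in(("low1",),("low2",),("low1","low2")): print(S,fitbox([(n,h[n]) for n in S],[626,62,-.05],12),fitbox([(n,h[n]) for n in S],[626,62,-.05,12]))
# held carton: predicted in tool from pick, check
s=json.load(open("pics/low2.json"));print(R.from_quat(s["tcp_rot"]).as_matrix().round(3))
m=R.from_quat([0.765,0.59,-0.204,0.158]).as_matrix();mm=R.from_quat(s["tcp_rot"]).as_matrix()
off=m.T@(np.array([459.1,316,0])-[456.3,307.5,12.9]);print("carton origin now",np.array(s["ee_pos"])+mm@off, "rel tcp",mm@off)
for du in([0,0,0],):
  P=np.array(s["ee_pos"])+mm@off;y=np.arctan2(mm[1,1]*1,mm[0,1])
  for a,b,e in[(-32,55,50),(32,55,50),(-32,55,0),(32,55,0)]: print((a,b,e),proj("low2",P+R.from_euler('z',y).apply([a,b,e])).round(0)*.625)
E
```

```text
low1 [434. 153.] [544. 263.]
low2 [442.  86.] [576. 220.]
('low1',) (array([629.9,  60.4]), np.float64(-2.36), 12, 'rms', np.float64(1.64)) (array([633.9,  54.8]), np.float64(-3.93), np.float64(4.1), 'rms', np.float64(0.39))
('low2',) (array([629.4,  61. ]), np.float64(-2.47), 12, 'rms', np.float64(1.8)) (array([633.2,  57.6]), np.float64(-3.78), np.float64(4.8), 'rms', np.float64(0.28))
('low1', 'low2') (array([629.6,  60.8]), np.float64(-2.4), 12, 'rms', np.float64(1.73)) (array([632.8,  57.4]), np.float64(-3.63), np.float64(5.6), 'rms', np.float64(0.77))
[[ 0.06   0.998 -0.034]
 [ 0.865 -0.069 -0.498]
 [-0.499  0.    -0.867]]
carton origin now [473.1578319  101.30133065 190.85813805] rel tcp [  1.1544731    8.86960069 -12.9033862 ]
(-32, 55, 50) [140.625 178.75 ]
(32, 55, 50) [261.875 178.75 ]
(-32, 55, 0) [155.    119.375]
(32, 55, 0) [248.125 120.   ]
```

```bash
sed -i 's/+.5\*0)/+np.abs(D).sum(1)*.5)/' fit.py; python3 - <<'E'
from fit import *
for n in("low1","low2","cart1","cart2","cart3"):addw(n)
h={"low1":hull("low1",0,(432,145,560,270)),"low2":hull("low2",0,(425,78,590,225)),"cart1":hull("cart1",0,(200,20,440,270)),"cart2":hull("cart2",0,(250,110,390,260)),"cart3":hull("cart3",0,(150,100,500,330))}
for S in(("low1",),("low2",),("low1","low2")): print(S,fitbox([(n,h[n]) for n in S],[626,62,-.05],12),fitbox([(n,h[n]) for n in S],[626,62,-.05,12]))
for S in(("cart1","cart2"),("cart3",),("cart2","cart3")): print(S,fitbox([(n,h[n]) for n in S],[457,315,-.25],0),fitbox([(n,h[n]) for n in S],[457,315,-.25,0]))
l={"top":hull("top0",0,(260,175,325,215)),"scene":hull("scene0",0,(262,265,320,330))}
print("low",fitbox([(n,l[n]) for n in l],[626,62,-.05],12),fitbox([(n,l[n]) for n in l],[626,62,-.05,12]))
l={"top":hull("top0",0,(150,230,225,285)),"scene":hull("scene0",0,(380,315,450,395))}
print("loose",fitbox([(n,l[n]) for n in l],[457,315,-.25],0))
E
```

```text
('low1',) (array([629.6,  61.1]), np.float64(-3.03), 12, 'rms', np.float64(1.02)) (array([632.1,  57.5]), np.float64(-3.73), np.float64(7.3), 'rms', np.float64(0.37))
('low2',) (array([629.3,  61.5]), np.float64(-3.0), 12, 'rms', np.float64(1.17)) (array([631.8,  59.2]), np.float64(-3.71), np.float64(7.3), 'rms', np.float64(0.23))
('low1', 'low2') (array([629.4,  61.3]), np.float64(-3.0), 12, 'rms', np.float64(1.11)) (array([631.5,  59.1]), np.float64(-3.61), np.float64(8.0), 'rms', np.float64(0.56))
('cart1', 'cart2') (array([460.3, 316.7]), np.float64(-14.59), 0, 'rms', np.float64(0.71)) (array([460.2, 316.7]), np.float64(-14.55), np.float64(-4.4), 'rms', np.float64(0.31))
('cart3',) (array([459.4, 315.7]), np.float64(-14.51), 0, 'rms', np.float64(1.36)) (array([458.9, 313.5]), np.float64(-14.45), np.float64(-3.3), 'rms', np.float64(0.34))
('cart2', 'cart3') (array([459.9, 316.4]), np.float64(-14.48), 0, 'rms', np.float64(1.15)) (array([459.7, 315.8]), np.float64(-14.5), np.float64(-1.7), 'rms', np.float64(1.01))
low (array([624.8,  61.8]), np.float64(-4.07), 12, 'rms', np.float64(1.13)) (array([624.1,  60.2]), np.float64(-4.06), np.float64(6.8), 'rms', np.float64(0.98))
loose (array([455.8, 319.3]), np.float64(-14.77), 0, 'rms', np.float64(1.43))
```

```bash

python3 -m jog '.97 .5 0 0 0 .012 .6;.97 .5 0 0 0 .012 .6;.97 .5 0 0 0 .012 .6'| grep ee_pos
python3 -m jog '.98 .5 -.25 0 0 0 .6;.98 .5 -.25 0 0 0 .6;.98 .5 -.25 0 0 0 .6'| grep ee_pos
python3 -m jog '0 0 -1 0 0 0 .6;0 0 -1 0 0 0 .6;0 0 -1 0 0 0 .6'| grep ee_pos
python3 -m jog '0 -.75 0 0 0 0 .6;0 -.75 0 0 0 0 .6;0 -.75 0 0 0 0 .6'| grep ee_pos
python3 -m jog '0 -.6 0 0 0 0 .6;0 -.75 0 0 0 0 .6;0 -.75 0 0 0 0 .6;0 -.75 0 0 0 0 .6;0 -.75 0 0 0 0 .6'
python3 -m jog '0 0 0 0 0 0 .6;0 0 0 0 0 0 .6;0 0 0 0 0 0 .6'; python3 w.py pre
```

```text
ee_pos: [552.7, 133.7, 202.8]
ee_pos: [629.6, 172.9, 180.2]
ee_pos: [624.4, 169.7, 99.1]
ee_pos: [628.9, 107.4, 106.2]
t: 10.85
ee_pos: [628.1, 53.4, 104.4]
tcp_rot: [0.703, 0.663, -0.187, 0.177]
wrist_force: [0.2, 0.4, -2.5]
finger_gap: 64.2
finger_force: 22.0
t: 11.15
ee_pos: [627.9, 51.3, 103.7]
tcp_rot: [0.703, 0.662, -0.188, 0.177]
wrist_force: [-0.6, -0.1, -2.8]
finger_gap: 63.8
finger_force: 22.0
11.15 [627.91958679  51.32594654 103.74629705] [ 0.70349744  0.66190558 -0.18848179  0.1773329 ] [-0.62048946 -0.12473319 -2.79613321] 63.83782005088665
```

```bash

python3 -m jog '0 0 -.1 0 0 0 .6;0 0 -.2 0 0 0 .6;0 0 -.3 0 0 0 .6;0 0 -.3 0 0 0 .6;0 0 -.3 0 0 0 .6' | sed -n 2,4p
python3 - <<'E'
from rig import ctrl
import cv2
for n,b in(("scene",(230,200,380,350)),("top",(240,140,400,260))):
    a=ctrl.get_image(n)["color"][:,:,::-1];cv2.imwrite(f"pics/{n}1.png",a);x0,y0,x1,y1=b
    cv2.imwrite(f"pics/c_{n}1.png",cv2.resize(a[y0:y1,x0:x1],None,fx=4,fy=4,interpolation=2))
E
```

```text
ee_pos: [627.7, 50.6, 79.3]
tcp_rot: [0.704, 0.662, -0.189, 0.177]
wrist_force: [-0.9, 0.5, -3.3]
```

View pics/c_scene1.png

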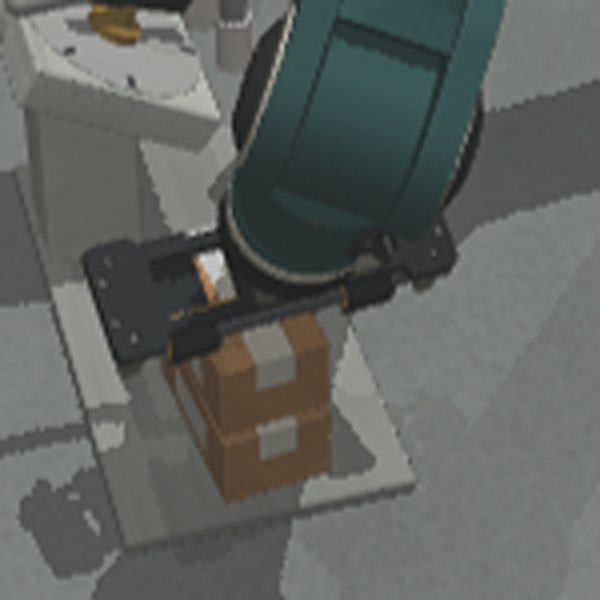

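```bash
python3 - <<'E'
from h import *
for nm,c,yaw,zs in(("low",(629.3,60.7),-3.4,(12,62)),("held",(628.9,60),-3.4,(66,116))):
  for b in((32,55),(-32,55),):
    print(nm,b,[((proj("scene",[*(np.array(c)+R.from_euler('z',yaw,degrees=True).apply([*b,0])[:2]),z])-[230,200]+.5)*4-.5).round(0).tolist() for z in zs])
E
```

```text
low (32, 55) [[220.0, 505.0], [218.0, 445.0]]
low (-32, 55) [[325.0, 472.0], [326.0, 412.0]]
held (32, 55) [[218.0, 439.0], [216.0, 376.0]]
held (-32, 55) [[326.0, 406.0], [327.0, 343.0]]
```

```bash
python3 - <<'E'
import cv2,numpy as np
im=cv2.imread("pics/scene1.png").astype(int)
# right edge subpixel (box->tray/bench) and left-edge (front face->side face brightness) per row
for y in range(288,324,2):
    print(y,"R",[int(x) for x in (im[y,308:316,2]-im[y,308:316,0])],"L",[int(x) for x in im[y,278:292,2]])
E
```

```text
288 R [34, 35, 36, 34, 6, 2, 3, 2] L [36, 39, 42, 49, 69, 84, 96, 114, 117, 117, 117, 116, 116, 117]
290 R [34, 34, 34, 34, 7, 2, 3, 4] L [94, 93, 82, 76, 76, 105, 107, 107, 117, 116, 117, 117, 117, 118]
292 R [35, 35, 36, 35, 6, 1, 3, 4] L [89, 91, 81, 76, 76, 74, 102, 108, 109, 117, 114, 109, 109, 100]
294 R [34, 33, 35, 34, 7, 3, 5, 3] L [80, 88, 87, 75, 75, 76, 74, 94, 89, 89, 89, 88, 87, 88]
296 R [35, 34, 36, 35, 4, 1, 4, 4] L [82, 79, 83, 74, 75, 76, 76, 92, 88, 88, 89, 90, 91, 89]
298 R [34, 35, 36, 36, 5, 2, 4, 4] L [74, 81, 80, 74, 74, 75, 74, 90, 86, 89, 88, 88, 87, 89]
300 R [35, 34, 37, 32, 3, 3, 3, 3] L [85, 75, 91, 79, 74, 74, 75, 90, 88, 87, 86, 87, 88, 89]
302 R [42, 35, 45, 42, 4, 1, 3, 3] L [91, 84, 74, 92, 78, 74, 75, 89, 86, 86, 87, 87, 86, 85]
304 R [43, 43, 41, 36, 23, 0, 1, 3] L [90, 90, 85, 75, 94, 78, 74, 88, 88, 89, 87, 85, 87, 87]
306 R [33, 34, 35, 35, 23, 0, 2, 2] L [88, 91, 91, 86, 76, 97, 78, 85, 83, 86, 86, 88, 87, 87]
308 R [35, 35, 35, 34, 26, 0, 2, 2] L [83, 89, 91, 84, 76, 78, 97, 89, 87, 94, 96, 96, 95, 107]
310 R [35, 34, 34, 35, 15, 0, 2, 3] L [86, 79, 89, 82, 74, 77, 78, 96, 112, 109, 102, 103, 100, 92]
312 R [35, 34, 34, 34, 14, 1, 2, 2] L [92, 87, 80, 80, 74, 75, 76, 77, 88, 89, 90, 90, 89, 88]
314 R [35, 34, 34, 35, 13, 0, 2, 2] L [92, 93, 87, 80, 74, 74, 76, 75, 92, 89, 89, 89, 89, 91]
316 R [36, 34, 39, 38, 13, 0, 2, 2] L [91, 93, 94, 86, 74, 74, 75, 75, 91, 86, 86, 89, 89, 88]
318 R [34, 28, 18, 9, 3, 2, 2, 3] L [91, 92, 92, 91, 85, 74, 74, 74, 89, 87, 87, 88, 87, 87]
320 R [2, 3, 3, 4, 5, 2, 5, 3] L [92, 90, 91, 93, 92, 85, 73, 74, 91, 87, 86, 87, 86, 88]
322 R [3, 3, 4, 4, 4, 3, 4, 5] L [92, 90, 90, 92, 92, 91, 85, 74, 87, 86, 87, 90, 86, 87]
```

View pics/c_top1.png

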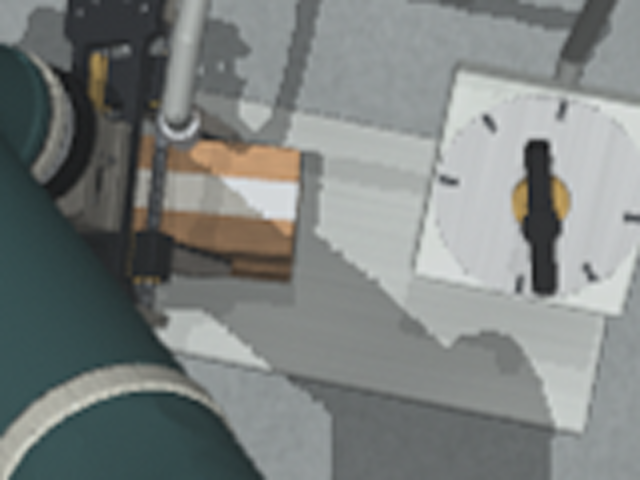

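Comparing the two cartons' edges in the scene camera (held 0.55 px left of low) shows the held one is about 1.3 mm too far in +x. The top view agrees in y to about 1 mm. I'll correct x and set the carton down.

```bash

python3 -m jog '-.015 0 0 0 0 0 .6;-.015 0 -.01 0 0 0 .6;-.015 0 -.02 0 0 0 .6;-.015 0 -.03 0 0 0 .6;-.015 0 -.03 0 0 0 .6' | sed -n 2,4p
for i in 1; do python3 -m jog '0 0 -.01 0 0 0 .6;0 0 -.01 0 0 0 .6' | sed -n 2,4p; python3 -m jog '0 0 -.01 0 0 0 .6;0 0 -.01 0 0 0 .6' | sed -n 2,4p; python3 -m jog '0 0 -.01 0 0 0 .6;0 0 -.01 0 0 0 .6' | sed -n 2,4p; done
```

```text
ee_pos: [626.7, 50.6, 77.4]
tcp_rot: [0.704, 0.662, -0.189, 0.177]
wrist_force: [-0.3, 0.6, -4.0]
ee_pos: [626.7, 50.6, 76.5]
tcp_rot: [0.704, 0.662, -0.189, 0.177]
wrist_force: [-0.7, 0.1, -2.3]
ee_pos: [626.7, 50.6, 75.8]
tcp_rot: [0.704, 0.662, -0.189, 0.177]
wrist_force: [-0.3, -0.4, -2.6]
ee_pos: [626.7, 50.6, 75.0]
tcp_rot: [0.704, 0.662, -0.189, 0.177]
wrist_force: [-0.7, 0.1, -3.6]
```

```bash

python3 -m jog '0 0 -.01 0 0 0 .6;0 0 -.01 0 0 0 .6' | sed -n 2,4p; python3 -m jog '0 0 -.008 0 0 0 .6;0 0 -.008 0 0 0 .6' | sed -n 2,4p; python3 -m jog '0 0 -.008 0 0 0 .6;0 0 -.008 0 0 0 .6' | sed -n 2,4p
```

```text
ee_pos: [626.7, 50.6, 74.1]
tcp_rot: [0.704, 0.662, -0.189, 0.177]
wrist_force: [0.4, 0.4, -3.6]
ee_pos: [626.8, 50.7, 74.1]
tcp_rot: [0.704, 0.661, -0.189, 0.178]
wrist_force: [-1.4, -0.4, -0.3]
ee_pos: [626.8, 50.6, 74.1]
tcp_rot: [0.704, 0.661, -0.189, 0.178]
wrist_force: [-3.0, 0.2, 5.4]
```

```bash

python3 -m jog '0 0 .008 0 0 0 .6;0 0 .008 0 0 0 .72;0 0 .008 0 0 0 .8;0 0 .008 0 0 0 .86;0 0 .008 0 0 0 .88;0 0 .008 0 0 0 .88;0 0 .008 0 0 0 .88' 
python3 -m jog '.007 .1 .18 0 0 0 .88;.017 .25 .43 0 0 0 .88;.034 .5 .87 0 0 0 .9;.034 .5 .87 0 0 0 .9;.034 .5 .87 0 0 0 .9' | tail -5
python3 -m jog '.034 1 .7 0 0 0 1;.034 1 .7 0 0 0 1;.034 1 .7 0 0 0 1;.034 1 .7 0 0 0 1;.034 1 .7 0 0 0 1' | tail -5
python3 w.py st1
python3 - <<'E'
from rig import ctrl
import cv2,numpy as np
im={}
for n,b in(("scene",(230,230,380,350)),("top",(240,150,390,270))):
    a=ctrl.get_image(n)["color"][:,:,::-1];cv2.imwrite(f"pics/{n}2.png",a);x0,y0,x1,y1=b
    im[n]=cv2.resize(a[y0:y1,x0:x1],(400,320),interpolation=2)
w=cv2.resize(cv2.imread("pics/st1.png"),(400,300))
cv2.imwrite("pics/v2.png",np.vstack([np.hstack([im["scene"],im["top"]]),np.hstack([w,w*0])])[:600])
E
```

```text
t: 14.2
ee_pos: [626.8, 50.6, 73.6]
tcp_rot: [0.704, 0.662, -0.189, 0.177]
wrist_force: [0.2, -0.9, -0.6]
finger_gap: 80.8
finger_force: 0.0
ee_pos: [630.1, 92.1, 144.9]
tcp_rot: [0.704, 0.662, -0.187, 0.178]
wrist_force: [-1.3, -0.4, -0.9]
finger_gap: 82.7
finger_force: 0.0
ee_pos: [631.9, 168.4, 197.9]
tcp_rot: [0.704, 0.661, -0.19, 0.178]
wrist_force: [-0.2, -0.5, -1.1]
finger_gap: 91.9
finger_force: 0.0
15.2 [631.88141563 168.37800064 197.86520943] [ 0.70394429  0.6608577  -0.19030132  0.17752445] [-0.21945571 -0.45421719 -1.11966621] 91.91234073145709
```

View pics/v2.png

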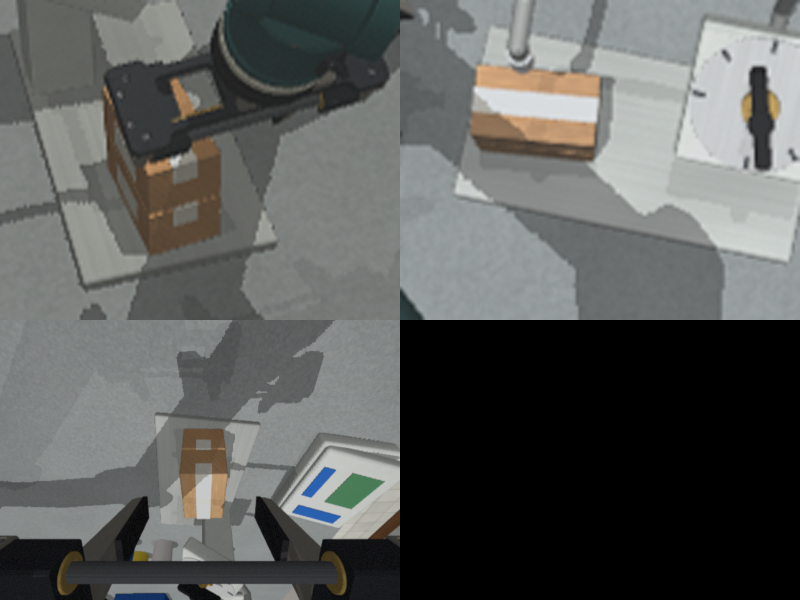

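The stack sits square: the edges line up in the scene, top and wrist views, with nothing shifted. Next I'll check it numerically, then carry on to the beaker.

```bash
python3 - <<'E'
from fit import *
addw("st1");addw("beak1")
h=hull("st1",0,(280,170,372,345));t=hull("top2",0,(258,170,325,212));print(h.min(0),h.max(0),t.min(0),t.max(0))
for v in([("st1",h)],[("top",t)]): print(v[0][0],fitbox(v,[629,61,-.06],12,(32,55,100)))
print("blue",atz("beak1",272,259,75),"yellow",atz("beak1",366,286,75))
E
python3 -m jog '-1 0 .8 0 0 0 1;-1 0 .8 0 0 0 1;-1 0 .8 0 0 0 1' | sed -n 2p
python3 -m jog '-1 -.5 0 0 0 0 1;-1 -.5 0 0 0 0 1;-1 -.5 0 0 0 0 1' | sed -n 2p
python3 -m jog '-.4 -1 0 0 0 .3 1;-.4 -1 0 0 0 .3 1;-.4 -1 0 0 0 .3 1'| sed -n 2p
python3 -m jog '0 -1 0 0 0 0 1;0 -1 0 0 0 0 1'| sed -n 2p
python3 -m jog '0 -1 0 0 0 0 1;0 -1 0 0 0 0 1'| sed -n 2p
python3 -m jog '0 -1 0 0 0 0 1;0 -1 0 0 0 0 1'| sed -n 2p
python3 -m jog '.3 -1 -.3 0 0 0 1;.3 -1 -.3 0 0 0 1;.3 -1 -.3 0 0 0 1;.3 -1 -.3 0 0 0 1;.3 -1 -.3 0 0 0 1'| sed -n 2p
python3 w.py beak2
python3 -c "
from rig import ctrl;print(ctrl.read_state()['qpos'])
from fit import *
addw('beak2');print(proj('beak2',[482.3,-323.3,75]),proj('beak2',[482.3,-323.3,0]))
im=cv2.imread('pics/beak2.png').astype(int)
m=((im.min(2)>140)&(im.max(2)-im.min(2)<25)).astype(np.uint8);n,l,s,c=cv2.connectedComponentsWithStats(m)
print([ (s[i].tolist(),c[i].round(1).tolist()) for i in range(1,n) if s[i,4]>150])"
```

```text
[288. 175.] [365. 317.] [268. 175.] [315. 210.]
st1 (array([629.5,  60.8]), np.float64(-3.36), 12, 'rms', np.float64(0.72))
top (array([626.7,  58.6]), np.float64(-4.32), 12, 'rms', np.float64(0.93))
blue [ 383.75294984 -293.47488564   75.        ] yellow [ 385.40850682 -401.7400032    75.        ]
ee_pos: [549.9, 172.3, 267.0]
ee_pos: [468.8, 127.6, 262.9]
ee_pos: [437.9, 45.4, 262.9]
ee_pos: [441.0, -31.8, 263.4]
ee_pos: [440.6, -112.8, 263.5]
ee_pos: [440.4, -193.1, 263.5]
ee_pos: [465.0, -268.4, 239.3]
17.35 [ 465.03314859 -268.36888465  239.27493092] [ 0.62076937  0.74008443 -0.16595962  0.19843848] [-0.28623168  0.11743038  0.00794765] 91.84614529762864
[ 0.46817472  0.17482621 -0.33383346  2.07691519  0.75290214  0.87261965
 -0.17073007]
[328.80564509 192.18310361] [327.89771005 150.26999839]
[([522, 0, 118, 163, 10871], [590.1, 79.4]), ([278, 164, 82, 61, 1212], [316.2, 193.3]), ([450, 243, 61, 46, 1977], [480.1, 264.0]), ([529, 266, 111, 84, 599], [586.3, 307.4]), ([484, 307, 34, 18, 436], [500.1, 315.8]), ([260, 316, 36, 20, 216], [276.4, 325.9]), ([297, 371, 110, 15, 1148], [344.9, 379.8]), ([248, 435, 50, 30, 537], [271.0, 444.5])]
```

```bash
cat > rim.py <<'E'
from fit import *
th=np.linspace(0,2*np.pi,90,endpoint=False)
def dt(f):
    e=cv2.Canny(cv2.GaussianBlur(cv2.imread(f"pics/{f}.png"),(3,3),0),60,140);return cv2.distanceTransform(255-e,cv2.DIST_L2,5)
def samp(D,uv): return cv2.remap(D,uv[:,0].astype(np.float32)[None],uv[:,1].astype(np.float32)[None],1,borderMode=cv2.BORDER_REPLICATE)[0]
def rim(views,x0,y0,z,zr=75,span=16):
    Ds={f:dt(f if f not in("top","scene") else f+"0") for f in views};best=[]
    for dx in np.arange(-span,span+.1,1):
        for dy in np.arange(-span,span+.1,1):
            e=0
            for f in views:
                for r in(30,26):
                    uv=np.array([proj(f,[x0+dx+r*np.cos(t),y0+dy+r*np.sin(t),zr]) for t in th[::2]]);e+=np.minimum(samp(Ds[f],uv),4).mean()
            best.append((e/len(views)/2,x0+dx,y0+dy))
    return sorted(best)[:3]
E
python3 - <<'E'
from rim import *
addw("beak1");addw("beak2")
for v in(["beak1"],["beak2"],["top"],["beak1","beak2"]): print(v,[np.round(b,2).tolist() for b in rim(v,482,-323,75)])
E
```

```text
['beak1'] [[0.75, 482.0, -323.0], [0.81, 481.0, -323.0], [0.82, 482.0, -322.0]]
['beak2'] [[0.47, 481.0, -320.0], [0.49, 481.0, -321.0], [0.66, 482.0, -321.0]]
['top'] [[0.59, 479.0, -322.0], [0.6, 478.0, -322.0], [0.61, 480.0, -322.0]]
['beak1', 'beak2'] [[0.85, 482.0, -322.0], [0.86, 481.0, -322.0], [0.88, 481.0, -321.0]]
```

```bash

python3 -m jog '.13 -.26 -.8 0 0 0 1;.13 -.26 -.8 0 0 0 1;.13 -.26 -.8 0 0 0 1' | sed -n 2p
python3 -m jog '0 0 -.8 0 0 0 1;0 0 -.8 0 0 0 1;0 0 -.8 0 0 0 1;0 0 -.8 0 0 0 1;0 0 -.8 0 0 0 1;0 0 -.8 0 0 0 1'
python3 w.py beak3
python3 - <<'E'
from rim import *
addw("beak3")
print([np.round(b,2).tolist() for b in rim(["beak3"],482,-322,75)])
E
```

```text
ee_pos: [473.6, -289.3, 173.1]
t: 18.3
ee_pos: [475.7, -290.3, 113.0]
tcp_rot: [0.621, 0.739, -0.166, 0.2]
wrist_force: [0.9, -0.8, 0.7]
finger_gap: 92.3
finger_force: 0.0
18.3 [ 475.70049802 -290.31581001  113.00673849] [ 0.62125671  0.73935565 -0.16581902  0.19974327] [ 0.87565806 -0.80652313  0.68082363] 92.27066993945321
[[0.5, 481.0, -320.0], [0.68, 481.0, -321.0], [0.78, 480.0, -320.0]]
```

```bash

python3 -m jog '.045 -.25 -.47 0 0 0 1;.09 -.5 -.94 0 0 0 1;.09 -.5 -.94 0 0 0 1;.09 -.5 -.94 0 0 0 1;.09 -.5 -.94 0 0 0 1;.09 -.5 -.94 0 0 0 1'
python3 -m jog '0 0 0 0 0 0 .6;0 0 0 0 0 0 .6;0 0 0 0 0 0 .6;0 0 0 0 0 0 .6;0 0 0 0 0 0 .6;0 0 0 0 0 0 .6;0 0 0 0 0 0 .6;0 0 0 0 0 0 .6' 10
python3 -m jog '0 0 .2 0 0 0 .6;0 0 1 0 0 0 .6;0 0 1 0 0 0 .6;0 0 1 0 0 0 .6;0 0 1 0 0 0 .6' 10; python3 w.py beak4
python3 - <<'E'
from rim import *
addw("beak4");s=json.load(open("pics/beak4.json"));z=s["ee_pos"][2]
print([np.round(b,2).tolist() for b in rim(["beak4"],481,-321,75,z-37+75)],[np.round(b,2).tolist() for b in rim(["beak4"],481,-321,75,z-37+78,8)])
E
```

```text
t: 18.95
ee_pos: [483.3, -329.6, 38.2]
tcp_rot: [0.621, 0.74, -0.165, 0.2]
wrist_force: [-0.4, 0.8, 1.1]
finger_gap: 91.7
finger_force: 0.0
t: 19.75
ee_pos: [481.9, -330.2, 36.2]
tcp_rot: [0.621, 0.74, -0.166, 0.198]
wrist_force: [-1.5, 1.8, 4.6]
finger_gap: 60.4
finger_force: 10.0
t: 20.25
ee_pos: [481.2, -330.1, 115.3]
tcp_rot: [0.621, 0.74, -0.166, 0.198]
wrist_force: [-0.9, -0.4, -1.1]
finger_gap: 60.7
finger_force: 10.0
20.25 [ 481.21720058 -330.13277992  115.28249992] [ 0.62132765  0.73965056 -0.16642935  0.19791481] [-0.92049352 -0.3783694  -1.13094702] 60.65480625236178
[[0.89, 481.0, -321.0], [0.93, 480.0, -321.0], [1.04, 480.0, -320.0]] [[1.51, 481.0, -313.0], [1.53, 481.0, -314.0], [1.55, 478.0, -313.0]]
```

```bash

python3 -m jog '-.5 0 1 0 0 0 .6;-.5 0 1 0 0 0 .6;-.5 0 1 0 0 0 .6' | sed -n 2p
python3 -m jog '0 1 1 0 0 0 .6;0 1 1 0 0 0 .6;0 1 1 0 0 0 .6' | sed -n 2p
python3 -m jog '0 1 0 0 0 -.3 .6;0 1 0 0 0 -.3 .6' | sed -n 2p
python3 -m jog '0 1 0 0 0 0 .6;0 1 0 0 0 0 .6' | sed -n 2p
python3 -m jog '0 1 0 0 0 0 .6;0 1 0 0 0 0 .6' | sed -n 2p
python3 -m jog '0 1 0 0 0 0 .6;0 1 0 0 0 0 .6' | sed -n 2p
python3 -m jog '0 1 0 0 0 0 .6;0 1 0 0 0 0 .6' | sed -n 2p
python3 -m jog '1 .2 0 0 0 0 .6;1 .2 0 0 0 0 .6' | sed -n 2p
python3 -m jog '1 .1 -.3 0 0 0 .6;1 .1 -.3 0 0 0 .6' | sed -n 2p
python3 -m jog '.35 0 -.9 0 0 0 .6;.35 0 -.9 0 0 0 .6;.35 0 -.9 0 0 0 .6;.35 0 -.9 0 0 0 .6;.35 0 -.9 0 0 0 .6'
```

```text
ee_pos: [441.2, -331.1, 198.2]
ee_pos: [444.1, -246.9, 277.7]
ee_pos: [441.6, -168.8, 275.0]
ee_pos: [441.9, -87.4, 273.9]
ee_pos: [441.7, -7.6, 274.0]
ee_pos: [441.7, 72.4, 273.9]
ee_pos: [441.6, 152.4, 273.6]
ee_pos: [524.0, 166.4, 273.2]
ee_pos: [604.3, 172.7, 247.9]
t: 22.8
ee_pos: [629.9, 174.6, 181.1]
tcp_rot: [0.704, 0.662, -0.188, 0.178]
wrist_force: [0.2, -0.7, 0.1]
finger_gap: 60.5
finger_force: 10.0
```

```bash

python3 -m jog '-.02 -.5 -.25 0 0 0 .6;-.02 -.8 -.25 0 0 0 .6;-.02 -.8 -.25 0 0 0 .6' | sed -n 2,4p
python3 -m jog '0 -.4 0 0 0 0 .6;0 -.745 0 0 0 0 .6;0 -.745 0 0 0 0 .6;0 -.745 0 0 0 0 .6;0 -.745 0 0 0 0 .6;0 -.745 0 0 0 0 .6' | sed -n 2,4p
python3 -m jog '0 0 -.05 0 0 0 .6;0 0 -.1 0 0 0 .6;0 0 -.1 0 0 0 .6;0 0 -.1 0 0 0 .6' | sed -n 2,4p
python3 - <<'E'
from rig import ctrl
import cv2
from rim import *
for n in("scene","top"): cv2.imwrite(f"pics/{n}3.png",ctrl.get_image(n)["color"][:,:,::-1])
import rim as r
o=r.dt;r.dt=lambda f:o({"scene":"scene3","top":"top3"}[f[:-1]] if f.endswith("0") else f)
z=ctrl.read_state()["ee_pos"][2]+36.5+2
for v in("top","scene"): print(v,[np.round(b,2).tolist() for b in r.rim([v],628,60,75,z,10)])
E
```

```text
ee_pos: [628.9, 105.1, 162.1]
tcp_rot: [0.706, 0.659, -0.189, 0.179]
wrist_force: [0.0, 0.0, -1.0]
ee_pos: [628.3, 52.4, 160.5]
tcp_rot: [0.703, 0.662, -0.188, 0.177]
wrist_force: [0.4, -0.7, -1.9]
ee_pos: [628.1, 50.3, 151.6]
tcp_rot: [0.704, 0.662, -0.189, 0.177]
wrist_force: [-0.5, 0.5, -0.4]
top [[0.63, 627.0, 57.0], [0.64, 627.0, 58.0], [0.65, 628.0, 58.0]]
scene [[1.7, 618.0, 63.0], [1.7, 618.0, 62.0], [1.7, 618.0, 61.0]]
```

```bash

python3 -m jog '0 .018 -.015 0 0 0 .6;0 .018 -.015 0 0 0 .6;0 .018 -.015 0 0 0 .6' | sed -n 2,4p
python3 -m jog '0 0 -.01 0 0 0 .6;0 0 -.01 0 0 0 .6' | sed -n 2,4p
python3 -m jog '0 0 -.01 0 0 0 .6;0 0 -.01 0 0 0 .6' | sed -n 2,4p
python3 -m jog '0 0 -.01 0 0 0 .6;0 0 -.01 0 0 0 .6' | sed -n 2,4p
```

```text
ee_pos: [628.2, 51.8, 150.8]
tcp_rot: [0.704, 0.662, -0.189, 0.177]
wrist_force: [0.1, -0.1, -0.5]
ee_pos: [628.2, 51.6, 150.0]
tcp_rot: [0.704, 0.662, -0.189, 0.177]
wrist_force: [-0.4, -0.8, -0.6]
ee_pos: [628.1, 51.7, 149.1]
tcp_rot: [0.704, 0.662, -0.189, 0.177]
wrist_force: [-0.1, 0.1, -0.9]
ee_pos: [628.2, 51.6, 148.4]
tcp_rot: [0.704, 0.662, -0.189, 0.177]
wrist_force: [0.5, -0.1, -1.2]
```

```bash

python3 -m jog '0 0 -.008 0 0 0 .6;0 0 -.008 0 0 0 .6' | sed -n 2,4p
python3 -m jog '0 0 -.008 0 0 0 .6;0 0 -.008 0 0 0 .6' | sed -n 2,4p
```

```text
ee_pos: [628.3, 51.7, 148.3]
tcp_rot: [0.704, 0.661, -0.189, 0.178]
wrist_force: [-0.3, -0.6, 2.2]
ee_pos: [628.3, 51.7, 148.3]
tcp_rot: [0.704, 0.661, -0.189, 0.178]
wrist_force: [-2.2, -0.3, 6.1]
```

```bash

python3 -m jog '0 0 .01 0 0 0 .6;0 0 .01 0 0 0 .68;0 0 .01 0 0 0 .74;0 0 .01 0 0 0 .82;0 0 .01 0 0 0 .9;0 0 .01 0 0 0 .92;0 0 .01 0 0 0 .92;0 0 .01 0 0 0 .92' 
python3 -m jog '.01 .15 .1 0 0 0 .92;.02 .35 .2 0 0 0 .92;.03 .6 .4 0 0 0 .92;.05 1 .5 0 0 0 .92;.05 1 .5 0 0 0 .92;.05 1 .5 0 0 0 .92' | tail -5
python3 -m jog '0 .6 1 0 0 0 1;0 .6 1 0 0 0 1;0 .6 1 0 0 0 1;0 .6 1 0 0 0 1;0 .6 1 0 0 0 1' | tail -5
python3 w.py set1
python3 - <<'E'
from rig import ctrl
import cv2
from rim import *
import rim as r
for n in("scene","top"): cv2.imwrite(f"pics/{n}4.png",ctrl.get_image(n)["color"][:,:,::-1])
o=r.dt;r.dt=lambda f:o({"scene":"scene4","top":"top4"}[f[:-1]] if f.endswith("0") else f)
addw("set1")
for v in("top","scene","set1"): print(v,[np.round(b,2).tolist() for b in r.rim([v],630,60,75,187,8)])
print(proj("set1",[630,60,187]),proj("set1",[630,60,280]))
E
```

```text
t: 26.3
ee_pos: [628.2, 51.7, 147.9]
tcp_rot: [0.704, 0.662, -0.189, 0.177]
wrist_force: [-0.1, -0.1, 0.9]
finger_gap: 84.5
finger_force: 0.0
ee_pos: [632.1, 134.4, 188.6]
tcp_rot: [0.703, 0.663, -0.188, 0.177]
wrist_force: [-0.4, -0.8, -0.2]
finger_gap: 84.8
finger_force: 0.0
ee_pos: [632.0, 178.0, 266.8]
tcp_rot: [0.704, 0.661, -0.19, 0.177]
wrist_force: [0.7, 0.8, -0.6]
finger_gap: 91.7
finger_force: 0.0
27.4 [632.01607889 178.01486873 266.81543799] [ 0.70394666  0.66097924 -0.18991279  0.17747868] [ 0.67895573  0.79518313 -0.59470021] 91.70401415605181
top [[0.69, 627.0, 59.0], [0.7, 627.0, 60.0], [0.7, 626.0, 59.0]]
scene [[2.45, 626.0, 52.0], [2.46, 627.0, 52.0], [2.47, 625.0, 52.0]]
set1 [[0.41, 630.0, 62.0], [0.52, 629.0, 62.0], [0.55, 630.0, 63.0]]
[327.32659088 299.44800445] [328.38958071 402.30449904]
```

Beaker seen at (630, 62) with its rim at 187 mm, so it's standing centred. Next I'll work out the turn for the valve approach.

```bash
python3 - <<'E'
from h import *
yw=np.radians(-9.7);Z=R.from_euler('z',yw)
n=Z.apply([-.5,0,.866]);u=Z.apply([.866,0,.5]);y=Z.apply([0,1,0])
a=.28;bx=np.cos(a)*u+np.sin(a)*y;z=-n;M=np.c_[bx,np.cross(z,bx),z]
cur=R.from_quat([0.704,0.661,-0.1895,0.1775])
rv=(R.from_matrix(M)*cur.inv()).as_rotvec(degrees=True);print(rv,np.linalg.norm(rv),(rv/45/3).round(3),R.from_matrix(M).as_quat().round(3))
E
```

```text
[ 39.60654801 -50.10523762 -70.08692718] 94.8229447134204 [ 0.293 -0.371 -0.519] [0.964 0.053 0.252 0.058]
```

```bash

python3 -m jog '-1 0 .4 0 0 0 1;-1 0 .4 0 0 0 1;-1 0 .4 0 0 0 1' | sed -n 2,3p
python3 -m jog '-1 -.5 .2 .293 -.371 -.519 1;-1 -.5 .2 .293 -.371 -.519 1;-1 -.5 .2 .293 -.371 -.519 1;-1 -.5 .2 .293 -.371 -.519 1' | sed -n 2,3p
python3 -m jog '0 -1 0 .293 -.371 -.519 1;0 -1 0 .293 -.371 -.519 1;0 -1 0 .293 -.371 -.519 1;0 -1 0 .293 -.371 -.519 1' | sed -n 2,3p
python3 -m jog '0 -1 0 .293 -.371 -.519 1;0 -1 0 .293 -.371 -.519 1;0 -1 0 .293 -.371 -.519 1;0 -1 0 .293 -.371 -.519 1' | sed -n 2,3p
python3 -m jog '.4 -1 -.1 0 0 0 1;.4 -1 -.1 0 0 0 1;.4 -1 -.1 0 0 0 1;.4 -1 -.1 0 0 0 1;.4 -1 -.1 0 0 0 1;.4 -1 -.1 0 0 0 1'
python3 w.py val1; python3 -c "
from rig import ctrl;print(ctrl.read_state()['qpos'].round(3))"
```

```text
ee_pos: [549.4, 181.1, 301.9]
tcp_rot: [0.703, 0.663, -0.188, 0.178]
ee_pos: [472.4, 137.8, 316.3]
tcp_rot: [0.859, 0.488, -0.039, 0.148]
ee_pos: [472.3, 56.8, 316.0]
tcp_rot: [0.948, 0.279, 0.111, 0.108]
ee_pos: [471.6, -22.9, 315.6]
tcp_rot: [0.964, 0.05, 0.254, 0.059]
t: 29.65
ee_pos: [504.1, -99.3, 308.0]
tcp_rot: [0.964, 0.055, 0.253, 0.059]
wrist_force: [-0.1, -0.2, 0.3]
finger_gap: 92.0
finger_force: 0.0
29.65 [504.09000147 -99.27704229 307.99234407] [0.96419238 0.05481631 0.25277785 0.05857975] [-0.12115592 -0.15109396  0.25417422] 92.03961779967715
[ 0.37  -0.116 -0.237  2.191 -0.01   0.538 -1.323]
```

```bash

python3 -m jog '0 -.7 0 0 0 0 1;0 -.7 0 0 0 0 1;0 -.7 0 0 0 0 1;0 -.7 0 0 0 0 1;0 -.7 0 0 0 0 1' | sed -n 2p
python3 w.py val2
cat > vf.py <<'E'
from rim import *
def seg(a,b,k=40): return a+(b-a)*np.linspace(0.03,.97,k)[:,None]
def model(v,bar=True,head=True):
    x,y,yw,fo,a=v;Z=R.from_euler('z',yw);n=np.array([-.5,0,np.sqrt(.75)]);u=np.array([np.sqrt(.75),0,.5]);w=np.array([0,1.,0]);f=np.array([35,-95,150.])+fo*n
    P=[]
    if head:
        c=[f+62*(i*u+j*w) for i,j in((1,1),(1,-1),(-1,-1),(-1,1))];P+=[seg(c[i],c[(i+1)%4]) for i in range(4)]
    if bar:
        b=np.cos(a)*u+np.sin(a)*w;q=-np.sin(a)*u+np.cos(a)*w;o=f+46*n
        for s in(1,-1): P.append(seg(o+s*7*q-36*b,o+s*7*q+36*b))
        for s in(1,-1): P.append(seg(o+s*42*b-4*q,o+s*42*b+4*q,12))
    return Z.apply(np.vstack(P))+[x,y,0]
def grip(v):
    x,y,yw,fo,a=v;Z=R.from_euler('z',yw);n=np.array([-.5,0,np.sqrt(.75)])
    return Z.apply(np.array([35,-95,150.])+(fo+36)*n)+[x,y,0],Z.apply(n)
def projv(f,P):
    c=C[f];k=(P-np.array(c["o"]))@R.from_quat(c["q"]).as_matrix();F=240/np.tan(np.radians(c["vfov"]/2))
    return np.c_[c["cx"]+F*k[:,0]/k[:,2],c["cy"]+F*k[:,1]/k[:,2]]
def fitv(views,v0,free=(0,1,2,3,4)):
    Ds={f:dt(fn) for f,fn in views.items()};free=list(free);best=None
    for sc in(25,12,6,3):
        for it in range(1 if sc<25 else 12):
            g=np.array(v0,float)
            if it: g[free]+=np.random.default_rng(it).normal(0,1,5)[free]*[4,4,.03,6,.12][0:5] if len(free)==5 else np.array([4,4,.03,6,.12])[free]*np.random.default_rng(it).normal(0,1,len(free))
            def fun(p):
                w=g.copy();w[free]=p;P=model(w);return np.concatenate([np.minimum(samp(Ds[f],projv(f,P)),sc) for f in Ds])
            q=least_squares(fun,g[free],diff_step=1e-4,x_scale=np.array([1,1,.01,1,.03])[free]);w=g.copy();w[free]=q.x
            if best is None or it==0 and sc<25 or q.cost<best[0]: best=(q.cost,w,q.fun)
        v0=best[1]
    return best[1],best[2].mean()
E
python3 - <<'E'
from vf import *
addw("val1");addw("val2")
for vs in(["val1","val2"],["val1"],["val2"],["top"]):
    v,e=fitv({f:(f if f!="top" else "top4") for f in vs},[612,-33,-.17,13,.28],(0,1,2,3,4) if vs!=["top"] else (0,1,2,4))
    g,n=grip(v);print(vs,v.round(3),"err",e.round(2),"grip",g.round(1),"n",n.round(3))
E
```

```text
ee_pos: [504.3, -154.9, 308.0]
30.2 [ 504.30131374 -154.86271967  307.96920355] [0.96418996 0.05501482 0.25277934 0.0584269 ] [-0.43579179 -0.28264901 -0.12524876] 92.01731239397293
['val1', 'val2'] [ 6.13175e+02 -3.10720e+01 -1.75000e-01  7.69400e+00  2.53000e-01] err 0.82 grip [ 609.6 -126.9  187.8] n [-0.492  0.087  0.866]
['val1'] [ 6.12946e+02 -3.11630e+01 -1.78000e-01  6.56000e+00  2.55000e-01] err 0.68 grip [ 609.6 -127.1  186.9] n [-0.492  0.088  0.866]
['val2'] [ 6.12189e+02 -3.10320e+01 -1.67000e-01  5.14800e+00  3.12000e-01] err 0.85 grip [ 610.6 -127.1  185.6] n [-0.493  0.083  0.866]
['top'] [ 6.13489e+02 -3.30020e+01 -1.70000e-01  1.30000e+01  2.80000e-01] err 0.64 grip [ 607.7 -128.4  192.4] n [-0.493  0.085  0.866]
```

```bash

python3 -m jog '.5 .3 -.4 0 0 0 1;.94 .41 -.83 0 0 0 1;.94 .41 -.83 0 0 0 1;.94 .41 -.83 0 0 0 1;.94 .41 -.83 0 0 0 1;.94 .41 -.83 0 0 0 1' | sed -n 2,4p
python3 w.py val3
python3 - <<'E'
from vf import *
for n in("val1","val2","val3"):addw(n)
print(projv("val3",grip([613,-31,-.172,8,.28])[0][None]))
for vs in(["val3"],["val1","val2","val3"],["val1","val3"]):
    v,e=fitv({f:f for f in vs},[612,-32,-.172,8,.28]);g,n=grip(v);print(vs,v.round(3),"err",e.round(2),"grip",g.round(1))
for fo in(0,5,10,15):
    v,e=fitv({f:f for f in("val1","val2","val3")},[612,-32,-.172,fo,.28],(0,1,2,4));g,n=grip(v);print(fo,v.round(3),"err",e.round(2),"grip",g.round(1))
E
```

```text
ee_pos: [579.2, -124.3, 243.5]
tcp_rot: [0.964, 0.053, 0.254, 0.059]
wrist_force: [0.4, -0.6, -0.2]
30.85 [ 579.24477514 -124.26282423  243.45399011] [0.96391582 0.05340138 0.25395953 0.05932243] [ 0.41259824 -0.55449952 -0.17377198] 92.26500467678194
[[319.43275052 262.01990348]]
['val3'] [ 6.11926e+02 -3.13590e+01 -1.74000e-01  7.51300e+00  2.77000e-01] err 0.95 grip [ 608.5 -127.2  187.7]
['val1', 'val2', 'val3'] [ 6.12581e+02 -3.13360e+01 -1.73000e-01  7.73100e+00  2.78000e-01] err 0.89 grip [ 609.2 -127.2  187.9]
['val1', 'val3'] [ 6.12298e+02 -3.13000e+01 -1.73000e-01  8.08700e+00  2.82000e-01] err 0.88 grip [ 608.7 -127.1  188.2]
0 [ 6.11435e+02 -3.13480e+01 -1.72000e-01  0.00000e+00  2.76000e-01] err 1.14 grip [ 611.9 -127.9  181.2]
5 [ 6.12116e+02 -3.12700e+01 -1.73000e-01  5.00000e+00  2.66000e-01] err 0.9 grip [ 610.  -127.3  185.5]
10 [ 6.13218e+02 -3.13180e+01 -1.75000e-01  1.00000e+01  2.81000e-01] err 1.02 grip [ 608.5 -127.   189.8]
15 [ 6.14147e+02 -3.13250e+01 -1.73000e-01  1.50000e+01  2.82000e-01] err 1.49 grip [ 607.1 -126.5  194.2]
```

```bash

python3 -m jog '.24 -.03 -.43 0 0 0 1;.476 -.054 -.854 0 0 0 1;.476 -.054 -.854 0 0 0 1;.476 -.054 -.854 0 0 0 1;.476 -.054 -.854 0 0 0 1' | sed -n 2,4p
python3 -m jog '0 0 0 0 0 0 .5;0 0 0 0 0 0 .3;0 0 0 0 0 0 .2;0 0 0 0 0 0 .1;0 0 0 0 0 0 .1;0 0 0 0 0 0 .1;0 0 0 0 0 0 .1;0 0 0 0 0 0 .1;0 0 0 0 0 0 .1;0 0 0 0 0 0 .1;0 0 0 0 0 0 .1;0 0 0 0 0 0 .1' 25
```

```text
ee_pos: [617.8, -128.1, 175.7]
tcp_rot: [0.964, 0.054, 0.254, 0.059]
wrist_force: [0.5, -0.7, 0.8]
t: 32.6
ee_pos: [617.6, -129.3, 173.4]
tcp_rot: [0.964, 0.053, 0.253, 0.059]
wrist_force: [1.6, -5.5, -0.6]
finger_gap: 14.8
finger_force: 25.0
```

```bash

python3 -m jog '0 0 0 -.05 .009 .09 .1;0 0 0 -.1 .018 .18 .1;0 0 0 -.15 .027 .27 .1;0 0 0 -.2 .036 .36 .1' 
python3 -m jog '0 0 0 -.05 .009 .09 .1;0 0 0 -.116 .019 .197 .1;0 0 0 -.116 .019 .197 .1;0 0 0 -.116 .019 .197 .1;0 0 0 -.116 .019 .197 .1'; python3 w.py tv1
python3 - <<'E'
from h import *
import json
s=json.load(open("pics/tv1.json"));M=R.from_quat(s["tcp_rot"]).as_matrix();x=M[:,0]
Z=R.from_euler('z',-.173);u=Z.apply([.866,0,.5]);w=Z.apply([0,1,0]);print("tool angle",np.arctan2(x@w,x@u),s["moment"])
E
```

```text
t: 33.0
ee_pos: [617.5, -129.2, 173.4]
tcp_rot: [0.943, 0.21, 0.24, 0.098]
wrist_force: [1.1, -4.0, -1.6]
finger_gap: 14.6
finger_force: 25.0
t: 33.5
ee_pos: [617.5, -129.1, 173.3]
tcp_rot: [0.921, 0.292, 0.23, 0.12]
wrist_force: [1.8, -5.4, -1.4]
finger_gap: 15.0
finger_force: 25.0
33.5 [ 617.49646697 -129.12135895  173.33730094] [0.92069713 0.29189932 0.22976615 0.11966241] [ 1.78874799 -5.43450437 -1.35379838] 14.967320296736775
tool angle 0.787062967893257 [-0.8408252478961118, 0.21735635630825942, -0.6199866649586627]
```

```bash

python3 -m jog '0 0 0 0 0 0 .3;0 0 0 0 0 0 .6;0 0 0 0 0 0 .8;0 0 0 0 0 0 .8;0 0 0 0 0 0 .8;0 0 0 0 0 0 .8' | tail -3
python3 -m jog '-.25 .04 .43 0 0 0 .8;-.49 .086 .866 0 0 0 .8;-.49 .086 .866 0 0 0 .8;-.49 .086 .866 0 0 0 .8;-.49 .086 .866 0 0 0 .8' | tail -5
python3 w.py val4
python3 -m jog '-.8 .5 .5 0 0 0 1;-.8 .5 .5 0 0 0 1;-.8 .5 .5 0 0 0 1;-.8 .5 .5 0 0 0 1;-.8 .5 .5 0 0 0 1' | sed -n 2p
python3 w.py val5
python3 -m jog '-.6 0 .8 0 0 0 1;-.6 0 .8 0 0 0 1;-.6 0 .8 0 0 0 1;-.6 0 .8 0 0 0 1' | sed -n 2p
python3 - <<'E'
from rig import ctrl
from vf import *
from fit import *
for n in("scene","top"): cv2.imwrite(f"pics/{n}5.png",ctrl.get_image(n)["color"][:,:,::-1])
addw("val4");addw("val5")
for vs in(["val4"],["val5"],["val4","val5"],["top"]):
    v,e=fitv({f:(f if f!="top" else "top5") for f in vs},[612.5,-31.3,-.173,8 if vs!=["top"] else 14,.77],(0,1,2,4));print(vs,v.round(3),"err",e.round(2))
a=cv2.imread("pics/top5.png")[150:250,250:420];b=cv2.imread("pics/scene5.png")[150:350,200:360]
a=cv2.resize(a,(459,270),interpolation=2);b=cv2.resize(b,(336,420),interpolation=2);w=cv2.resize(cv2.imread("pics/val5.png"),(440,330))
o=np.zeros((600,800,3),np.uint8);o[:270,:459]=a;o[:420,462:798]=b;o[270:600,:440]=w;cv2.imwrite("pics/fin.png",o)
E
```

```text
wrist_force: [-0.2, -0.5, -0.0]
finger_gap: 60.7
finger_force: 0.0
ee_pos: [578.0, -121.3, 241.6]
tcp_rot: [0.921, 0.293, 0.229, 0.119]
wrist_force: [0.0, -0.5, -0.3]
finger_gap: 73.6
finger_force: 0.0
34.65 [ 577.98634515 -121.2593192   241.58564696] [0.9205421  0.29298319 0.22929524 0.11910827] [ 0.04909145 -0.4767371  -0.25457808] 73.62608023009822
ee_pos: [514.7, -81.4, 281.6]
35.2 [514.65610937 -81.38531909 281.64011623] [0.92055591 0.29294279 0.22942779 0.11884537] [ 0.49466601  0.76170006 -0.12787638] 91.96744997535254
ee_pos: [466.7, -81.4, 346.2]
['val4'] [ 6.12015e+02 -3.16820e+01 -1.73000e-01  8.00000e+00  7.59000e-01] err 1.12
['val5'] [ 6.12335e+02 -3.13060e+01 -1.73000e-01  8.00000e+00  7.64000e-01] err 0.89
['val4', 'val5'] [ 6.12131e+02 -3.13160e+01 -1.73000e-01  8.00000e+00  7.47000e-01] err 1.05
['top'] [ 6.13855e+02 -3.21710e+01 -1.73000e-01  1.40000e+01  7.58000e-01] err 0.82
```

View pics/fin.png

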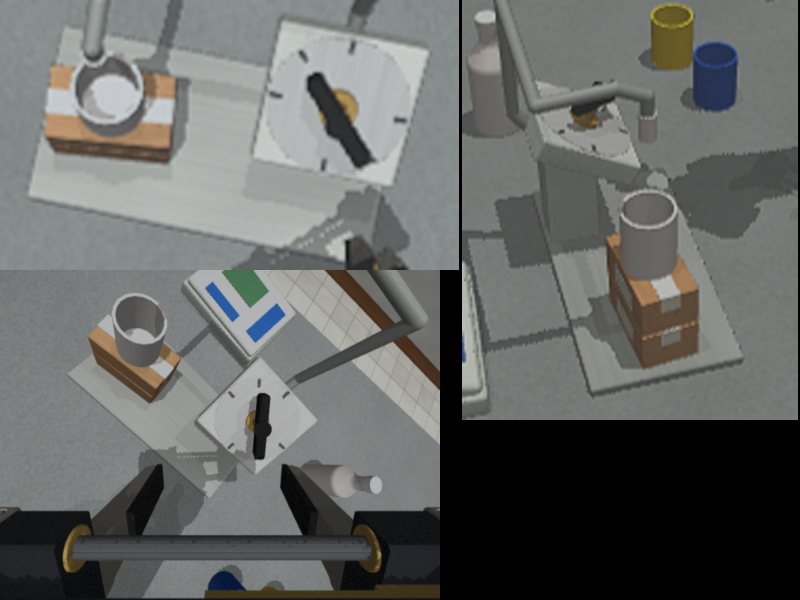

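The beaker stands upright on the square stack, directly under the spout in the scene view (mouth at (647,135), rim at (649,210)). The bar lines up with the diagonal marks, and the fits put it at about 0.76 rad. The gripper is clear, and the wash bottle and look-alikes haven't moved.

```bash
python3 -c "
from rig import ctrl
print(ctrl.sign_off())"
```

```text
the job is handed in; nothing more can be done
None
```

I handed the job in after about 36 s of the 72 s allowed: the carton is stacked squarely, the beaker stands on it within about 3 mm of the spout's centre, and the valve reads about 0.76 rad against 0.785 for half open, with the gripper clear of everything.

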